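# Pin the hinged cover to the computer case

## Task

Join the cover to the computer case in the assembly jig with the longer of the two hinge pins from the pin block: start it in the cover's knuckle, draw cover and pin along the rails until the pin finds the case's knuckle underneath, then push it gently through both until its collar sits fully home on the cover, and let go. Feel for the lower hole, never force the pin, and leave the shorter pin and the rest of the bench as they are.

Things in the scene. Friction and masses are not known exactly. Their poses are not given: they have to be found in the camera images.
- jig: Aluminium assembly jig fixed on the bench, plate 135 (x) x 270 (y) x 12 mm, with a grey finned case half (66 x 130 mm, top 78 mm above the bench) and the hinge. Origin at bench height, below the cover's hole at the very start of its slide; z up. The cover slides along the jig's y; towards +y it comes in line with the case's knuckle.
- strip_mid (a point): Case's (lower) knuckle: dark steel strip 26 (x) x 82 (y) mm clamped to the case, top 78, underside 50 mm above the bench, one upright through-hole 11.5 mm wide, 1 mm chamfer. This point: jig's x 0, y 23 mm, on the top face; the hole is on this line, up to 12 mm either way along y: unmeasured, under the cover, to be felt for. A pin out of line rests on the strip wherever the cover is.
- rail (a point): Top of the rails that guide the cover, 28 mm above the bench; axes as the jig's. The cover slides 0 to 46 mm along +y against about 3 N of friction, stays where it is left and has no sideways play. Half-way down the case's hole a sprung ball rubs on the pin: from there it takes a push of some 2 to 10 N and the pin does not drop by its own weight.
- upper_knuckle (a point): Centre of the top mouth of the cover's (upper) knuckle: aluminium block 26 x 30 mm with an upright through-hole 11.5 mm wide, 1 mm chamfer; top 104, underside 82 mm above the bench. Axes as the jig's. It moves with the cover (leaf 18 mm thick and upright panel), which starts 0 to 6 mm along its slide.
- hinge_pin: The longer pin, upright in the pin block, 70 g. Origin: end of the nose; z up along the pin. Round steel shank 10 mm wide, 60 mm long, the nose tapering from 5 mm wide at z = 0 to 10 mm at z = 7; collar 18 mm wide, z = 60 to 65; above it a flat grip tab 12 (x) x 24 (y) mm, z = 65 to 97 mm.
- pin_shoulder (a point): the underside of the longer pin's collar, on its axis; axes as the pin's. Fully home it is level with upper_knuckle, the nose 44 mm above the bench.
- short_pin: the shorter pin, same shape but the shank is only 40 mm long (collar z = 40 to 45, tab z = 45 to 77 mm). Also upright in the pin block; to be left there.
- pin_block: grey plastic block 44 (x) x 160 (y) x 40 mm fixed on the bench, origin under its centre, with two upright holes 11.5 mm across, 34 mm deep, 50 mm either side of the centre along y. A pin stands in each, the nose 6 mm above the bench; which is in which hole varies.
- screwdriver: loose screwdriver, 190 mm, lying on the bench; a bystander.
- mouse: black mouse, 62 mm across, 34 mm high; a bystander.
- cleaner: white bottle 60 mm across, 150 mm high; a bystander.
Things that resemble listed ones, but are neither listed nor needed, are in the scene too. What is shaped like the hinge_pin but orange or turquoise is not meant.

How it is judged:
By the outcome, as a careful person would: the job done as asked, in the order asked, and still so for the second after the job is handed in, with the robot touching nothing.
It also fails if it takes over 72 s, if anything falls off the work surface, if the arm or the gripper's body presses on something with over 40 N, if the wrist force passes 120 N, or if a joint passes its speed limit or range.

## Robot

A 6-joint arm with a two-finger parallel gripper is mounted at the origin on the work surface. World frame = base frame: x ahead of the robot, y to its left, z up, the work surface at z = 0. Lengths are in m, angles in degrees, forces in N, time in s.
With the tool pointing down it reaches from about 0.3 to 0.75 m from the base axis. Payload 8.5 kg.
Tool frame: the origin (TCP) lies on the mounting face of the last link; the fingertips stand 173 mm ahead of it and the grasp point (between the pads) lies 155 mm ahead of it (env.tips_ahead is the distance from the TCP to the fingertips, in m); z points along the fingers, x is the direction in which the jaws open and shut, and the axes are right-handed (so a half turn about z gives the same grasp; the last joint's range is limited). The gripper opens to 85 mm and grips with 20 to 120 N. Pads are 22 mm wide; open, the fingers measure 114 mm over their backs; the gripper's body (76 mm by 85 mm) begins 54 mm behind the grasp point. The pads swing forward as they close: fully open they stand 13 mm farther back than shut.
Start: joints at [-81.091, 21.807, 74.336, -0, 83.858, -12.336], TCP at [0.199, -0.513, 0.405] pointing down, gripper open.
Joint ranges: [-178.18, 178.18], [-50.72, 133.34], [12.68, 142.11], [-81.47, 261.47], [9.98, 163.14], [-165.26, 165.26]. Speed limits (degrees/s): [136.94, 136.94, 180, 180, 180, 180].

## Interface

Orientations are given as a 3x3 rotation matrix whose columns are the frame's x, y, z axes.
In Python, from rig import env gives the robot as it stands. The module is installed in compiled form; this text tells all that it offers.
- The arm moves only by the tool step_arm, never from a script. Its argument "increments" is a list of rows, each an object of numbers: "x", "y", "z": the shift along the tool's x, y, z in cm; "wx", "wy", "wz": the turn, a rotation vector about the tool's x, y, z in rad; "gripper": the finger opening in cm, from 0 to 8.54. A call has 1 to 20 rows; each row shifts and turns the commanded pose from where the row before left it, along the tool's axes as they then stand; what a row does not reach is not made up. A row lasts 1/10 s, in which the tool goes at most 50 mm and 8.59 degrees, less where a joint would pass 70% of its speed; a pose out of reach is approached as far as the arm can. A call with a gripper value outside its range is refused whole. The fingers move at their own pace and stop on an object; "newtons" is the grip in N (left out, the last holds). Time passes only in rows, so rows that do not move let the fingers close. It gives the time, the measured TCP pose, the force and the opening at its end, in the units of the state.
- env.observe(): the state, without advancing time (a new reading comes with each control period).
- env.get_image(name): name is "scene" or "top"; returns a dict with "color" (480x640x3 uint8, blue, green, red), "camera_matrix" (3x3 intrinsics, pixels), "distortion" ([k1, k2, p1, p2, k3] as OpenCV has them; the pictures are not rectified), "rvec" (rotation vector, rad) and "tvec" (3), from world to camera coordinates, as OpenCV has them. Camera axes: x right, y down, z forward; pixel columns grow to the right and rows downward; lengths in m; the calibration is good to about 2 mm. A picture is of the moment at which its call begins. There is no depth.
- env.close_job(): hands the job in, once; it reports no verdict.
The state is a dict: "time_s": time; "q": joint angles; "qvel": joint speeds; "joint_efforts": joint torques, N m; "position": TCP position; "tool_rot": TCP orientation; "ft_force": force on the tool from outside, world axes, zero at the start; "wrist_torque": the same for the moment, N m; "grip_width": finger opening in m.
Only numpy, scipy, OpenCV 4.12 (cv2) and the standard library are available. Lean on these libraries where they do the work, as an engineer would, in place of code of your own. Each camera call takes 0.05 s, during which the arm holds its last target. There are 200 camera calls.

## Working session

There is one attempt and no reset: what is moved stays moved. The work goes in short steps, Python scripts to look and compute and a tool call to move; the robot and the scene stay as the last step left them, time stands still between calls to the robot, and variables do not carry over. Pictures are saved under pics/ and viewed, about 8 in all and at most 12, crops included, and the job is handed in when it is done.

Besides the shell and the picture viewer there is one more tool, called as name([rows], argument=value, ...), one row to a line, values as JSON. step_arm: Moves the arm, as the interface text tells. Its arguments: {"type":"object","properties":{"increments":{"type":"array"},"newtons":{"type":"number"}},"required":["increments"]}

```bash
mkdir -p pics
python3 - <<'E'
from rig import env
import cv2,json
for n in("scene","top"):
    d=env.get_image(n);cv2.imwrite(f"pics/{n}0.png",d["color"]);print(n,d["camera_matrix"],d["distortion"],d["rvec"],d["tvec"])
print(env.observe(),env.tips_ahead)
E
```

```text
scene [[515.81831591   0.         319.70372655]
 [  0.         515.81831591 247.21583187]
 [  0.           0.           1.        ]] [0.0048621 0.        0.        0.        0.       ] [ 1.56679712  2.26803179 -0.62087748] [ 0.21033258 -0.4632381   1.31404068]
top [[543.15790027   0.         327.19436158]
 [  0.         543.15790027 239.61305724]
 [  0.           0.           1.        ]] [-0.16614468  0.          0.          0.          0.        ] [ 2.17842365 -2.22117747  0.06188938] [0.03511738 0.61677957 1.07544228]
{'time_s': 0.1, 'q': array([-8.10927123e+01,  2.18377711e+01,  7.43778093e+01,  1.92097339e-04,
        8.38573177e+01, -1.23364150e+01]), 'qvel': array([ 0.01109504, -0.06368635, -0.07638241, -0.06674794, -0.10422256,
        0.03297544]), 'joint_efforts': array([ 2.55174426e-03, -4.49221408e+01, -2.31654614e+01, -2.01449329e-04,
        3.76208453e-03,  5.25920896e-06]), 'position': array([ 0.19927192, -0.51259678,  0.40418268]), 'tool_rot': array([[ 3.62335144e-01, -9.32047856e-01, -1.93706440e-04],
       [-9.32047048e-01, -3.62335091e-01,  1.25748402e-03],
       [-1.24222193e-03, -2.75087138e-04, -9.99999191e-01]]), 'ft_force': array([ 0.24709342,  0.15967431, -0.24805605]), 'wrist_torque': array([ 0.03866547, -0.0068141 , -0.00655652]), 'grip_width': 0.0854331907664313} 0.1734
```

View pics/scene0.png

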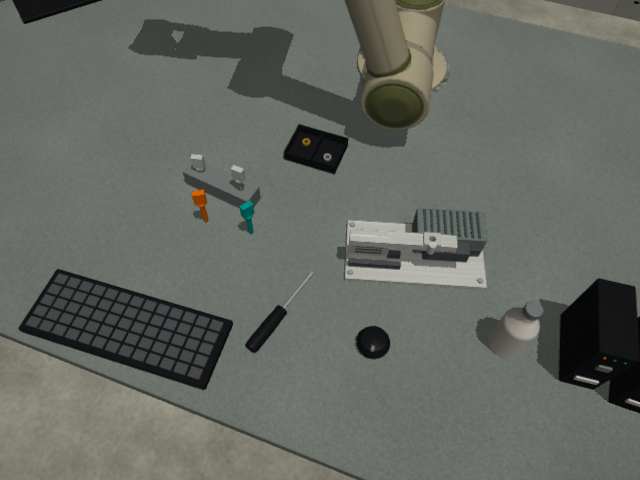

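View pics/top0.png

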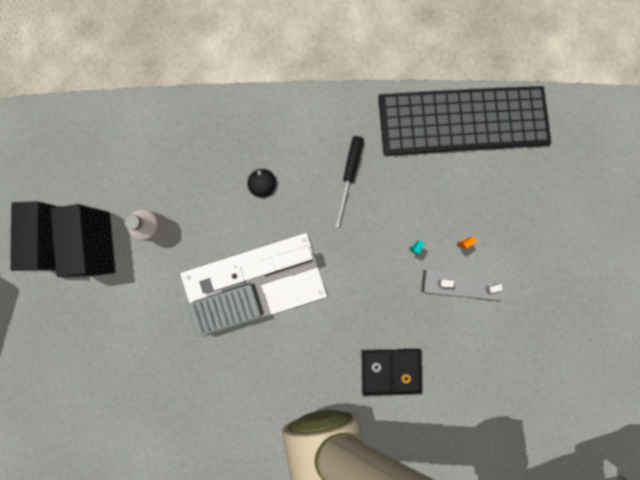

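The scene view shows the pin block at about (220,180) with two white pins, and the jig at (415,250). In the top view the block is at (463,285), the jig at (253,285) and the knuckle hole near (235,275). Next I'll look at enlarged crops.

```bash
cat > h.py <<'E'
import numpy as np,cv2
from rig import env
def cam(n):
    d=env.get_image(n);d["n"]=n;return d
def ray(d,uv):
    R=cv2.Rodrigues(np.array(d["rvec"],float))[0];t=np.array(d["tvec"],float).ravel()
    p=cv2.undistortPoints(np.array([[uv]],float),d["camera_matrix"],np.array(d["distortion"],float))[0,0]
    v=R.T@np.array([p[0],p[1],1]);return -R.T@t,v/np.linalg.norm(v)
def onz(d,uv,z):
    c,v=ray(d,uv);return c+v*(z-c[2])/v[2]
def tri(a,ua,b,ub):
    c1,v1=ray(a,ua);c2,v2=ray(b,ub)
    s=np.linalg.lstsq(np.c_[v1,-v2],c2-c1,rcond=None)[0]
    p,q=c1+s[0]*v1,c2+s[1]*v2;return (p+q)/2,np.linalg.norm(p-q)
def px(d,P):
    return cv2.projectPoints(np.array(P,float).reshape(-1,1,3),np.array(d["rvec"],float),np.array(d["tvec"],float),d["camera_matrix"],np.array(d["distortion"],float))[0].reshape(-1,2)
def crop(im,x,y,w,h,W=400,H=300):
    return cv2.resize(im[y:y+h,x:x+w],(W,H),interpolation=cv2.INTER_CUBIC)
E
python3 - <<'E'
from h import *
s=cv2.imread("pics/scene0.png");t=cv2.imread("pics/top0.png")
o=np.vstack([np.hstack([crop(t,175,225,160,120),crop(t,410,230,100,75)]),np.hstack([crop(s,340,195,160,120),crop(s,175,145,100,75)])])
cv2.imwrite("pics/m1.png",o)
E
```

```text
(no output)
```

View pics/m1.png

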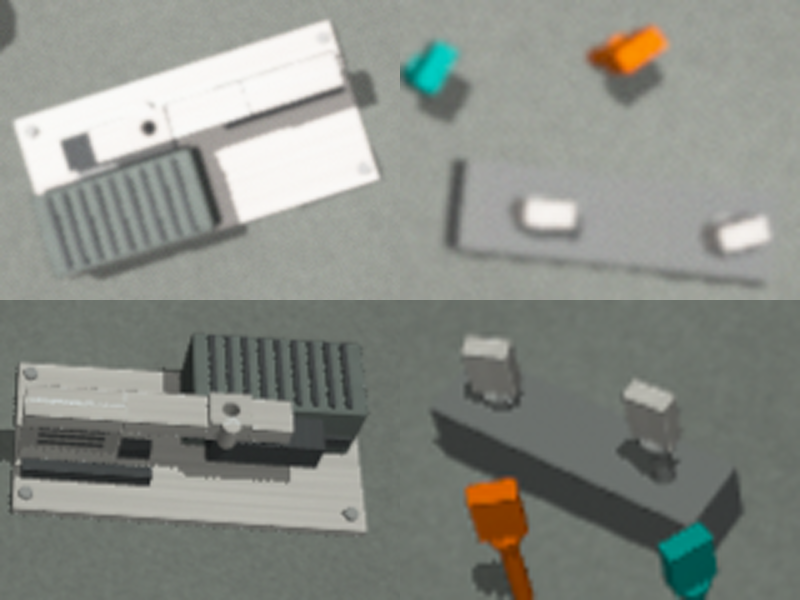

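The crops show the knuckle hole at top ≈ (234.6,275.8), and in scene ≈ (432.8,238.6) with a knob next to it. In scene the right-hand pin stands taller, so it's the long one; it appears at top ≈ (447,284). Now I'll measure all of this.

Run:
```python
from h import *
S=cam("scene");T=cam("top")
np.set_printoptions(precision=4,suppress=True)
def blobs(d,x,y,w,h,f,amin):
    g=d["color"][y:y+h,x:x+w].astype(int);g=cv2.resize(g.astype(np.uint8),None,fx=6,fy=6,interpolation=cv2.INTER_CUBIC)
    m=f(cv2.cvtColor(g,cv2.COLOR_BGR2GRAY).astype(int)).astype(np.uint8)
    out=[]
    for c in cv2.findContours(m,cv2.RETR_LIST,cv2.CHAIN_APPROX_NONE)[0]:
        if cv2.contourArea(c)/36<amin: continue
        (cx,cy),wh,a=cv2.minAreaRect(c);box=cv2.boxPoints(((cx,cy),wh,a))
        o=np.array([x,y]);k=lambda p:(np.array(p)+.5)/6-.5+o
        M=cv2.moments(c);out.append((k((M["m10"]/M["m00"],M["m01"]/M["m00"])),np.array(wh)/6,k(box),M["m00"]/36))
    return out
print("tabs top")
for c,wh,b,a in blobs(T,430,270,80,35,lambda g:g>185,15):
    print(c,wh,a)
    for z in(.103,.083):
        B=np.array([onz(T,p,z) for p in b]);e=[B[1]-B[0],B[2]-B[1]];e.sort(key=np.linalg.norm)
        print(z,onz(T,c,z),[np.linalg.norm(v) for v in e],np.degrees(np.arctan2(e[1][1],e[1][0])))
print("tabs scene (top faces)")
for c,wh,b,a in blobs(S,180,145,75,50,lambda g:g>150,4): print(c,wh,a,onz(S,c,.103),onz(S,c,.083))
print("hole top")
for c,wh,b,a in blobs(T,226,267,18,18,lambda g:g<110,4): print(c,wh,a,onz(T,c,.104))
print("hole scene")
for c,wh,b,a in blobs(S,422,230,22,16,lambda g:g<130,3): print(c,wh,a,onz(S,c,.104))
print(tri(T,(234.6,275.8),S,(432.8,238.6)))
k=lambda u,v:onz(T,(175+u/2.5,225+v/2.5),.012)
a,b,c=k(33,131),k(323,38),k(364,168);print("screws",a,b,c,np.linalg.norm(a-b),np.linalg.norm(b-c),np.degrees(np.arctan2(*(a-b)[[1,0]])),np.degrees(np.arctan2(*(b-c)[[1,0]])))
k=lambda u,v:onz(S,(340+u/2.5,195+v/2.5),.012)
a,b,c,d=k(30,73),k(26,193),k(350,214),0
a,b,c=k(30,73),k(26,193),k(350,214);print("screws scene",a,b,c,np.linalg.norm(a-b),np.linalg.norm(b-c),np.degrees(np.arctan2(*(c-b)[[1,0]])))
k=lambda u,v:onz(T,(410+u/4,230+v/4),.04)
a,b=k(68-0,160),k(65,245);print("block left edge",a,b)
# print patch pixel values at hole
print(cv2.cvtColor(T["color"],cv2.COLOR_BGR2GRAY)[270:282,228:242])
```

```text
tabs top
[496.0533 287.9404] [ 6.7715 12.7273] 75.02777777777777
0.103 [ 0.5162 -0.291   0.103 ] [np.float64(0.012773305963179831), np.float64(0.024637893952227586)] -74.58141345002852
0.083 [ 0.5153 -0.2974  0.083 ] [np.float64(0.013028446691604377), np.float64(0.025130024198534856)] -74.58141345002846
[447.1071 282.7079] [12.7755  7.5479] 82.875
0.103 [ 0.5286 -0.1975  0.103 ] [np.float64(0.014009934055163736), np.float64(0.024183630979683016)] -99.20756914215863
0.083 [ 0.5279 -0.202   0.083 ] [np.float64(0.014289775843211254), np.float64(0.024666687538563947)] -99.20756914215872
tabs scene (top faces)
[236.6736 168.3581] [11.6006  4.9821] 48.083333333333336 [ 0.5305 -0.1993  0.103 ] [ 0.5163 -0.2088  0.083 ]
[196.0365 156.3543] [10.9415  4.7592] 43.208333333333336 [ 0.5317 -0.2868  0.103 ] [ 0.5176 -0.2985  0.083 ]
hole top
[234.0975 275.6958] [3.5    3.3333] 9.305555555555555 [0.5496 0.1969 0.104 ]
hole scene
[432.2083 238.425 ] [5.     6.6667] 26.59722222222222 [0.5518 0.1956 0.104 ]
[431.3815 233.3313] [15.8333 21.8333] 75.36111111111111 [0.5417 0.1916 0.104 ]
(array([0.5493, 
[... 422 characters left out ...]
8 249 249 248 248 248 247 246 247 246 244 234 222]
 [247 248 248 248 247 245 244 244 245 246 247 246 239 226]
 [248 247 247 244 238 231 227 230 239 244 246 246 243 228]
 [248 246 244 234 210 183 166 179 213 235 244 246 245 234]
 [247 246 240 217 164 125 102 114 160 216 239 246 245 238]
 [247 245 234 190 132  94  78  85 125 191 235 246 246 241]
 [247 243 231 183 128  87  78  80 122 190 233 244 246 244]
 [246 245 237 206 148 105  90 101 142 204 236 245 246 246]
 [246 246 242 228 195 152 136 150 185 227 240 246 246 246]
 [247 247 246 241 230 215 203 210 228 240 244 247 246 245]
 [246 247 246 245 244 239 237 239 243 244 244 244 241 235]
 [246 247 247 246 246 246 244 244 241 238 232 225 216 197]]
```

The long pin is confirmed at about (0.5295,-0.1985): both views agree at a 103 mm top, and the short pin fits 83 mm. The mouth is at about (0.5505,0.196) and the jig yaw at 16.7°. Next I move over the pin.

step_arm([
  {"x": -0.7, "y": -1.75, "gripper": 4.5},
  {"x": -1.44, "y": -3.5},
  {"x": -1.44, "y": -3.5},
  {"x": -1.44, "y": -3.5},
  {"x": -1.44, "y": -3.5},
  {"x": -1.44, "y": -3.5},
  {"x": -1.44, "y": -3.5},
  {"x": -1.44, "y": -3.5},
  {"x": -1.44, "y": -3.5},
  {"x": -1.44, "y": -3.5},
  {"x": -1.44, "y": -3.5},
  {"x": -1.44, "y": -3.5},
  {"x": -0.7, "y": -1.75},
  {"wz": -0.149},
  {"wz": -0.149},
  {"wz": -0.149},
  {"wz": -0.149},
  {"wz": -0.149},
  {"wz": -0.149},
  {"wz": -0.149},
])

```text
invalid input at $.increments[0]: expected keys x, y, z, wx, wy, wz, gripper
```

step_arm([
  {"z": 0.01},
  {"z": 0.01},
])

```text
invalid input at $.increments[0]: expected keys x, y, z, wx, wy, wz, gripper
```

```bash
cat >> h.py <<'E'
def goal(x,y,z=None,yaw=None):
    o=env.observe();R=np.array(o["tool_rot"]);p=np.array(o["position"])
    t=np.array([x,y,p[2] if z is None else z])
    print("pos",p.round(4),"yaw",round(np.degrees(np.arctan2(R[1,0],R[0,0])),2),"tool shift cm",(R.T@(t-p)*100).round(2))
    if yaw is not None: print("wz rad",round(-np.radians(yaw)+np.arctan2(R[1,0],R[0,0]),4))
    print("f",np.round(o["ft_force"],2),"tq",np.round(o["wrist_torque"],2),"w",o["grip_width"],"t",o["time_s"],"tz",R[:,2].round(4))
E
python3 - <<'E'
from h import *
goal(.5295,-.1984,.25,-9)
E
```

```text
pos [ 0.1993 -0.5126  0.4043] yaw -68.76 tool shift cm [-17.31 -42.16  15.46]
wz rad -1.043
f [-0.69 -0.3  -0.36] tq [0.05 0.01 0.01] w 0.08524737555975062 t 0.2 tz [-2.e-04  9.e-04 -1.e+00]
```

step_arm([
  {"x": -0.7, "y": -1.75, "z": 0, "wx": 0, "wy": 0, "wz": 0, "gripper": 4.5},
  {"x": -1.44, "y": -3.5, "z": 0.8, "wx": 0, "wy": 0, "wz": 0, "gripper": 4.5},
  {"x": -1.44, "y": -3.5, "z": 0.8, "wx": 0, "wy": 0, "wz": 0, "gripper": 4.5},
  {"x": -1.44, "y": -3.5, "z": 0.8, "wx": 0, "wy": 0, "wz": 0, "gripper": 4.5},
  {"x": -1.44, "y": -3.5, "z": 0.8, "wx": 0, "wy": 0, "wz": 0, "gripper": 4.5},
  {"x": -1.44, "y": -3.5, "z": 0.8, "wx": 0, "wy": 0, "wz": 0, "gripper": 4.5},
  {"x": -1.44, "y": -3.5, "z": 0.8, "wx": 0, "wy": 0, "wz": 0, "gripper": 4.5},
  {"x": -1.44, "y": -3.5, "z": 0.8, "wx": 0, "wy": 0, "wz": 0, "gripper": 4.5},
  {"x": -1.44, "y": -3.5, "z": 0.8, "wx": 0, "wy": 0, "wz": 0, "gripper": 4.5},
  {"x": -1.44, "y": -3.5, "z": 0.8, "wx": 0, "wy": 0, "wz": 0, "gripper": 4.5},
  {"x": -1.44, "y": -3.5, "z": 0.8, "wx": 0, "wy": 0, "wz": 0, "gripper": 4.5},
  {"x": -1.44, "y": -3.5, "z": 0.8, "wx": 0, "wy": 0, "wz": 0, "gripper": 4.5},
  {"x": -0.7, "y": -1.75, "z": 0, "wx": 0, "wy": 0, "wz": 0, "gripper": 4.5},
  {"x": 0, "y": 0, "z": 0, "wx": 0, "wy": 0, "wz": -0.149, "gripper": 4.5},
  {"x": 0, "y": 0, "z": 0, "wx": 0, "wy": 0, "wz": -0.149, "gripper": 4.5},
  {"x": 0, "y": 0, "z": 0, "wx": 0, "wy": 0, "wz": -0.149, "gripper": 4.5},
  {"x": 0, "y": 0, "z": 0, "wx": 0, "wy": 0, "wz": -0.149, "gripper": 4.5},
  {"x": 0, "y": 0, "z": 0, "wx": 0, "wy": 0, "wz": -0.149, "gripper": 4.5},
  {"x": 0, "y": 0, "z": 0, "wx": 0, "wy": 0, "wz": -0.149, "gripper": 4.5},
  {"x": 0, "y": 0, "z": 0, "wx": 0, "wy": 0, "wz": -0.149, "gripper": 4.5},
])

```text
time_s: 2.2
position: [0.5283, -0.1986, 0.3167]
tool_rot: [[0.989, -0.15, -0.0], [-0.15, -0.989, 0.0], [-0.0, -0.0, -1.0]]
ft_force: [0.3, 0.8, 0.6]
grip_width: 0.0453
```

step_arm([
  {"x": 0, "y": 0, "z": 0, "wx": 0, "wy": 0, "wz": 0, "gripper": 4.5},
  {"x": 0, "y": 0, "z": 0, "wx": 0, "wy": 0, "wz": 0, "gripper": 4.5},
])

```text
time_s: 2.4
position: [0.5283, -0.1991, 0.3168]
tool_rot: [[0.987, -0.16, -0.0], [-0.16, -0.987, 0.0], [-0.0, -0.0, -1.0]]
ft_force: [-0.3, 0.6, -0.1]
grip_width: 0.0448
```

Run:
```python
from h import *
goal(.5295,-.1984,.2485,-9)
```

```text
pos [ 0.5283 -0.1991  0.3168] yaw -9.2 tool shift cm [ 0.11 -0.08  6.83]
wz rad -0.0035
f [-0.29  0.63 -0.09] tq [ 0.01  0.02 -0.01] w 0.04479815030017411 t 2.4 tz [-0.e+00  2.e-04 -1.e+00]
```

step_arm([
  {"x": 0.11, "y": -0.08, "z": 1.4, "wx": 0, "wy": 0, "wz": 0, "gripper": 4.5},
  {"x": 0, "y": 0, "z": 2, "wx": 0, "wy": 0, "wz": 0, "gripper": 4.5},
  {"x": 0, "y": 0, "z": 2, "wx": 0, "wy": 0, "wz": 0, "gripper": 4.5},
  {"x": 0, "y": 0, "z": 1, "wx": 0, "wy": 0, "wz": 0, "gripper": 4.5},
  {"x": 0, "y": 0, "z": 0.4, "wx": 0, "wy": 0, "wz": 0, "gripper": 4.5},
  {"x": 0, "y": 0, "z": 0, "wx": 0, "wy": 0, "wz": 0, "gripper": 4.5},
  {"x": 0, "y": 0, "z": 0, "wx": 0, "wy": 0, "wz": 0, "gripper": 2.5},
  {"x": 0, "y": 0, "z": 0, "wx": 0, "wy": 0, "wz": 0, "gripper": 1.8},
  {"x": 0, "y": 0, "z": 0, "wx": 0, "wy": 0, "wz": 0, "gripper": 1.4},
  {"x": 0, "y": 0, "z": 0, "wx": 0, "wy": 0, "wz": 0, "gripper": 1.0},
  {"x": 0, "y": 0, "z": 0, "wx": 0, "wy": 0, "wz": 0, "gripper": 0.5},
  {"x": 0, "y": 0, "z": 0, "wx": 0, "wy": 0, "wz": 0, "gripper": 0.0},
  {"x": 0, "y": 0, "z": 0, "wx": 0, "wy": 0, "wz": 0, "gripper": 0.0},
  {"x": 0, "y": 0, "z": 0, "wx": 0, "wy": 0, "wz": 0, "gripper": 0.0},
], newtons=50)

```text
time_s: 3.8
position: [0.5295, -0.1991, 0.2492]
tool_rot: [[0.988, -0.156, 0.0], [-0.156, -0.988, -0.0], [0.0, 0.0, -1.0]]
ft_force: [-1.3, 0.6, 5.3]
grip_width: 0.0114
```

Run:
```python
from h import *
goal(.5295,-.1984,.2485,-9)
S=cam("scene");T=cam("top")
cv2.imwrite("pics/g1.png",np.hstack([crop(S["color"],175,115,120,90),crop(T["color"],400,240,120,90)]))
```

```text
pos [ 0.5295 -0.1991  0.2492] yaw -8.99 tool shift cm [-0.01 -0.07  0.07]
wz rad 0.0001
f [-1.31  0.59  5.29] tq [ 0.01  0.46 -0.01] w 0.011408394165599422 t 3.8 tz [ 4.e-04 -4.e-04 -1.e+00]
```

View pics/g1.png

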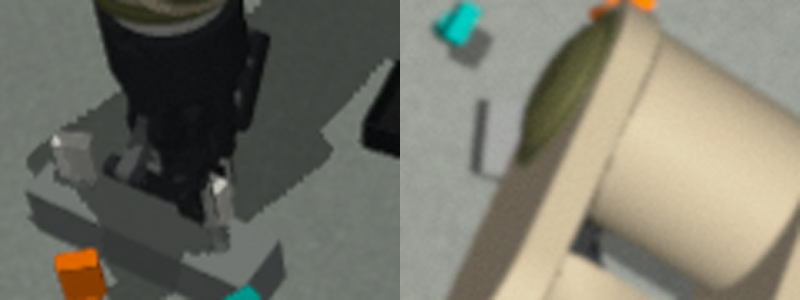

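Gripped at 11.4 mm; the view shows the fingers closed on the long pin's tab at crop (210,190). I'll lift and carry it to the jig.

step_arm([
  {"x": 0, "y": 0, "z": -1, "wx": 0, "wy": 0, "wz": 0, "gripper": 0},
  {"x": 0, "y": 0, "z": -2.5, "wx": 0, "wy": 0, "wz": 0, "gripper": 0},
  {"x": 0, "y": 0, "z": -3.5, "wx": 0, "wy": 0, "wz": 0, "gripper": 0},
  {"x": 0, "y": 0, "z": -3.5, "wx": 0, "wy": 0, "wz": 0, "gripper": 0},
  {"x": 0, "y": 0, "z": -2, "wx": 0, "wy": 0, "wz": 0, "gripper": 0},
  {"x": -0.1, "y": -1.2, "z": 0, "wx": 0, "wy": 0, "wz": 0, "gripper": 0},
  {"x": -0.3, "y": -2.8, "z": 0, "wx": 0, "wy": 0, "wz": 0, "gripper": 0},
  {"x": -0.4, "y": -3.9, "z": 0, "wx": 0, "wy": 0, "wz": 0, "gripper": 0},
  {"x": -0.4, "y": -3.9, "z": 0, "wx": 0, "wy": 0, "wz": 0, "gripper": 0},
  {"x": -0.4, "y": -3.9, "z": 0, "wx": 0, "wy": 0, "wz": 0, "gripper": 0},
  {"x": -0.4, "y": -3.9, "z": 0, "wx": 0, "wy": 0, "wz": 0, "gripper": 0},
  {"x": -0.4, "y": -3.9, "z": 0, "wx": 0, "wy": 0, "wz": 0, "gripper": 0},
  {"x": -0.4, "y": -3.9, "z": 0, "wx": 0, "wy": 0, "wz": 0, "gripper": 0},
  {"x": -0.4, "y": -3.9, "z": 0, "wx": 0, "wy": 0, "wz": 0, "gripper": 0},
  {"x": -0.4, "y": -3.9, "z": 0, "wx": 0, "wy": 0, "wz": 0, "gripper": 0},
  {"x": -0.3, "y": -2.9, "z": 0, "wx": 0, "wy": 0, "wz": 0, "gripper": 0},
  {"x": -0.1, "y": -1.2, "z": 0, "wx": 0, "wy": 0, "wz": 0, "gripper": 0},
  {"x": 0, "y": 0, "z": 0, "wx": 0, "wy": 0, "wz": -0.1495, "gripper": 0},
  {"x": 0, "y": 0, "z": 0, "wx": 0, "wy": 0, "wz": -0.1495, "gripper": 0},
  {"x": 0, "y": 0, "z": 0, "wx": 0, "wy": 0, "wz": -0.1495, "gripper": 0},
])

```text
time_s: 5.9
position: [0.5512, 0.1952, 0.3727]
tool_rot: [[0.956, 0.293, -0.002], [0.293, -0.956, -0.0], [-0.002, -0.0, -1.0]]
ft_force: [-0.2, 0.2, -0.1]
grip_width: 0.0112
```

step_arm([
  {"x": 0, "y": 0, "z": 0, "wx": 0, "wy": 0, "wz": 0, "gripper": 0},
  {"x": 0, "y": 0, "z": 0, "wx": 0, "wy": 0, "wz": 0, "gripper": 0},
])

```text
time_s: 6.1
position: [0.5513, 0.1951, 0.3732]
tool_rot: [[0.959, 0.283, -0.001], [0.283, -0.959, -0.0], [-0.001, -0.0, -1.0]]
ft_force: [-0.1, 0.5, -0.0]
grip_width: 0.0114
```

Run:
```python
from h import *
goal(.5507,.1963,.2432+.104+.006,16.7)
S=cam("scene");T=cam("top")
cv2.imwrite("pics/j1.png",np.hstack([crop(S["color"],380,175,100,75),crop(T["color"],185,225,120,90)]))
p=env.observe()["position"];print(px(S,[p-[0,0,.2432],p-[0,0,.2432-.06]]),px(T,[p-[0,0,.2432]]))
```

```text
pos [0.5513 0.1951 0.3732] yaw 16.45 tool shift cm [-0.02 -0.13  2.  ]
wz rad -0.0044
f [-0.13  0.5  -0.01] tq [ 0.02 -0.04 -0.01] w 0.011362360611956604 t 6.1 tz [-1.1e-03 -1.0e-04 -1.0e+00]
[[434.95932649 230.19147138]
 [442.36833866 210.33612615]] [[232.69198446 274.92710275]]
```

View pics/j1.png

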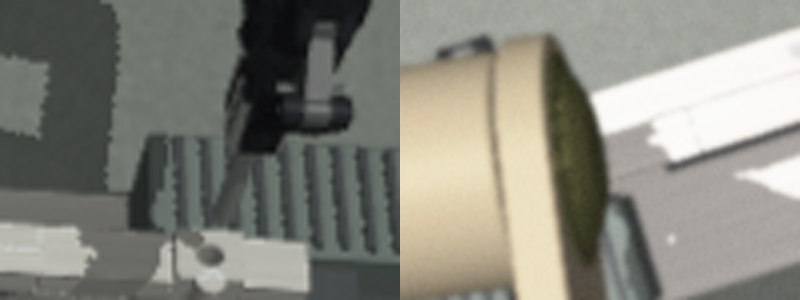

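The scene crop shows the pin's nose near pixel (433,231), and the hole below it at (432.5,239).

Run:
```python
from h import *
S=cam("scene")
print(onz(S,(433,231.2),.130),onz(S,(432.2,238.4),.104))
cv2.imwrite("pics/j2.png",crop(S["color"],410,195,60,60,600,600))
```

```text
[0.55451118 0.19245349 0.13      ] [0.55171887 0.19561989 0.104     ]
```

View pics/j2.png

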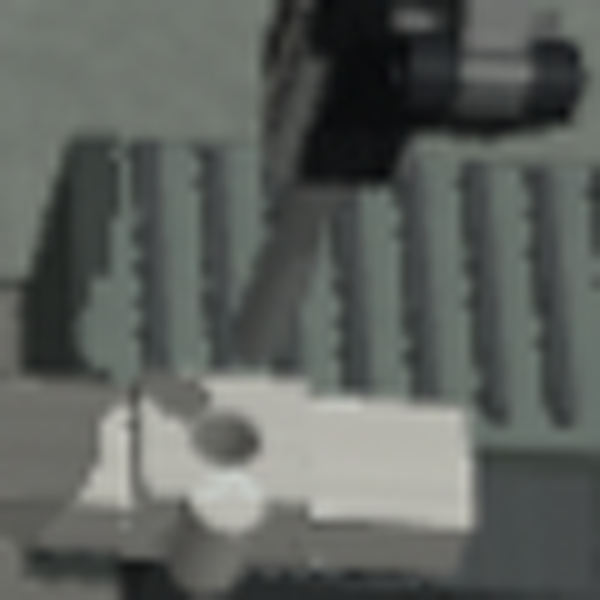

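step_arm([
  {"x": -0.1, "y": -0.12, "z": 0.6, "wx": 0, "wy": 0, "wz": 0, "gripper": 0},
  {"x": 0, "y": 0, "z": 0.8, "wx": 0, "wy": 0, "wz": 0, "gripper": 0},
  {"x": 0, "y": 0, "z": 0.6, "wx": 0, "wy": 0, "wz": 0, "gripper": 0},
  {"x": 0, "y": 0, "z": 0.3, "wx": 0, "wy": 0, "wz": 0, "gripper": 0},
  {"x": 0, "y": 0, "z": 0.2, "wx": 0, "wy": 0, "wz": 0, "gripper": 0},
  {"x": 0, "y": 0, "z": 0.2, "wx": 0, "wy": 0, "wz": 0, "gripper": 0},
  {"x": 0, "y": 0, "z": 0, "wx": 0, "wy": 0, "wz": 0, "gripper": 0},
])

```text
time_s: 6.95
position: [0.5501, 0.1962, 0.3466]
tool_rot: [[0.958, 0.287, -0.0], [0.287, -0.958, 0.0], [-0.0, -0.0, -1.0]]
ft_force: [0.1, -0.6, -0.4]
grip_width: 0.0109
```

Run:
```python
from h import *
goal(.5507,.1963,.2432+.104,16.7)
S=cam("scene")
cv2.imwrite("pics/j3.png",crop(S["color"],410,205,60,45,600,450))
```

```text
pos [0.5501 0.1962 0.3466] yaw 16.7 tool shift cm [ 0.06  0.   -0.06]
wz rad -0.0
f [ 0.08 -0.56 -0.44] tq [-0.   -0.01  0.01] w 0.010891246348812394 t 6.95 tz [-2.e-04  0.e+00 -1.e+00]
```

View pics/j3.png

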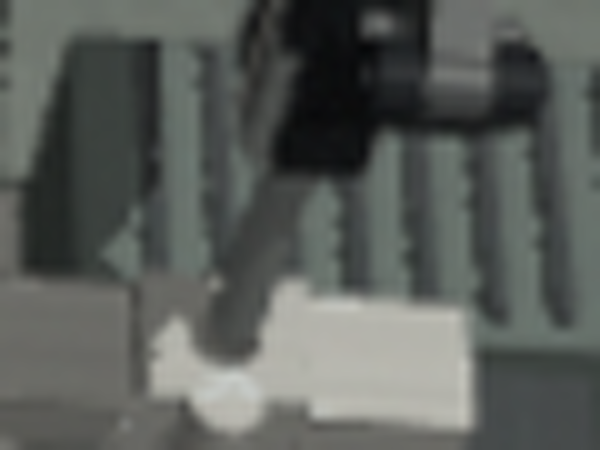

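The nose sits right in the hole mouth, at crop (228,345), with no contact force. Descending gently.

step_arm([
  {"x": 0, "y": 0, "z": 0.2, "wx": 0, "wy": 0, "wz": 0, "gripper": 0},
  {"x": 0, "y": 0, "z": 0.2, "wx": 0, "wy": 0, "wz": 0, "gripper": 0},
  {"x": 0, "y": 0, "z": 0, "wx": 0, "wy": 0, "wz": 0, "gripper": 0},
  {"x": 0, "y": 0, "z": 0, "wx": 0, "wy": 0, "wz": 0, "gripper": 0},
])

```text
time_s: 7.4
position: [0.5501, 0.1962, 0.3427]
tool_rot: [[0.958, 0.287, -0.0], [0.287, -0.958, 0.0], [-0.0, -0.0, -1.0]]
ft_force: [0.7, -0.4, -0.7]
grip_width: 0.011
```

step_arm([
  {"x": 0, "y": 0, "z": 0.15, "wx": 0, "wy": 0, "wz": 0, "gripper": 0},
  {"x": 0, "y": 0, "z": 0.15, "wx": 0, "wy": 0, "wz": 0, "gripper": 0},
  {"x": 0, "y": 0, "z": 0, "wx": 0, "wy": 0, "wz": 0, "gripper": 0},
  {"x": 0, "y": 0, "z": 0, "wx": 0, "wy": 0, "wz": 0, "gripper": 0},
])

```text
time_s: 7.8
position: [0.5503, 0.1961, 0.3397]
tool_rot: [[0.958, 0.287, 0.001], [0.287, -0.958, -0.0], [0.001, 0.0, -1.0]]
ft_force: [0.9, -0.7, -2.3]
grip_width: 0.0115
```

step_arm([
  {"x": 0, "y": 0, "z": 0.15, "wx": 0, "wy": 0, "wz": 0, "gripper": 0},
  {"x": 0, "y": 0, "z": 0.15, "wx": 0, "wy": 0, "wz": 0, "gripper": 0},
  {"x": 0, "y": 0, "z": 0, "wx": 0, "wy": 0, "wz": 0, "gripper": 0},
  {"x": 0, "y": 0, "z": 0, "wx": 0, "wy": 0, "wz": 0, "gripper": 0},
])

```text
time_s: 8.2
position: [0.5503, 0.1961, 0.3367]
tool_rot: [[0.958, 0.287, 0.001], [0.287, -0.958, -0.0], [0.001, 0.0, -1.0]]
ft_force: [3.7, -1.1, -0.3]
grip_width: 0.0112
```

step_arm([
  {"x": 0, "y": 0, "z": 0.15, "wx": 0, "wy": 0, "wz": 0, "gripper": 0},
  {"x": 0, "y": 0, "z": 0.15, "wx": 0, "wy": 0, "wz": 0, "gripper": 0},
  {"x": 0, "y": 0, "z": 0, "wx": 0, "wy": 0, "wz": 0, "gripper": 0},
  {"x": 0, "y": 0, "z": 0, "wx": 0, "wy": 0, "wz": 0, "gripper": 0},
])

```text
time_s: 8.6
position: [0.5502, 0.1961, 0.3337]
tool_rot: [[0.958, 0.287, 0.0], [0.287, -0.958, -0.0], [0.0, 0.0, -1.0]]
ft_force: [3.4, -1.2, -0.6]
grip_width: 0.0111
```

Run:
```python
from h import *
goal(.5507,.1963,.2432+.079,16.7)
```

```text
pos [0.5502 0.1961 0.3337] yaw 16.7 tool shift cm [ 0.05 -0.    1.15]
wz rad -0.0
f [ 3.36 -1.16 -0.62] tq [-0.34 -0.92  0.02] w 0.011075193761844654 t 8.6 tz [ 4.e-04 -0.e+00 -1.e+00]
```

step_arm([
  {"x": 0.06, "y": 0.04, "z": 0, "wx": 0, "wy": 0, "wz": 0, "gripper": 0},
  {"x": 0, "y": 0, "z": 0, "wx": 0, "wy": 0, "wz": 0, "gripper": 0},
])

```text
time_s: 8.8
position: [0.5507, 0.196, 0.3336]
tool_rot: [[0.958, 0.287, -0.001], [0.287, -0.958, 0.0], [-0.001, -0.0, -1.0]]
ft_force: [2.6, -0.4, 0.0]
grip_width: 0.0112
```

step_arm([
  {"x": 0, "y": 0, "z": 0.2, "wx": 0, "wy": 0, "wz": 0, "gripper": 0},
  {"x": 0, "y": 0, "z": 0.2, "wx": 0, "wy": 0, "wz": 0, "gripper": 0},
  {"x": 0, "y": 0, "z": 0.2, "wx": 0, "wy": 0, "wz": 0, "gripper": 0},
  {"x": 0, "y": 0, "z": 0, "wx": 0, "wy": 0, "wz": 0, "gripper": 0},
  {"x": 0, "y": 0, "z": 0, "wx": 0, "wy": 0, "wz": 0, "gripper": 0},
])

```text
time_s: 9.3
position: [0.5507, 0.196, 0.3273]
tool_rot: [[0.958, 0.287, -0.001], [0.287, -0.958, -0.0], [-0.001, -0.0, -1.0]]
ft_force: [1.6, 0.4, -1.9]
grip_width: 0.0112
```

step_arm([
  {"x": 0.04, "y": 0, "z": 0.2, "wx": 0, "wy": 0, "wz": 0, "gripper": 0},
  {"x": 0, "y": 0, "z": 0.2, "wx": 0, "wy": 0, "wz": 0, "gripper": 0},
  {"x": 0, "y": 0, "z": 0, "wx": 0, "wy": 0, "wz": 0, "gripper": 0},
  {"x": 0, "y": 0, "z": 0, "wx": 0, "wy": 0, "wz": 0, "gripper": 0},
])

```text
time_s: 9.7
position: [0.5511, 0.1961, 0.3236]
tool_rot: [[0.958, 0.287, -0.001], [0.287, -0.958, 0.0], [-0.001, -0.0, -1.0]]
ft_force: [-0.2, 1.0, -0.9]
grip_width: 0.0111
```

step_arm([
  {"x": 0, "y": 0, "z": 0.1, "wx": 0, "wy": 0, "wz": 0, "gripper": 0},
  {"x": 0, "y": 0, "z": 0, "wx": 0, "wy": 0, "wz": 0, "gripper": 0},
  {"x": 0, "y": 0, "z": 0, "wx": 0, "wy": 0, "wz": 0, "gripper": 0},
])

```text
time_s: 10.0
position: [0.5511, 0.1961, 0.3227]
tool_rot: [[0.958, 0.287, -0.0], [0.287, -0.958, 0.0], [-0.0, -0.0, -1.0]]
ft_force: [1.1, 0.0, -0.7]
grip_width: 0.0113
```

step_arm([
  {"x": 0, "y": 0, "z": 0.05, "wx": 0, "wy": 0, "wz": 0, "gripper": 0},
  {"x": 0, "y": 0, "z": 0, "wx": 0, "wy": 0, "wz": 0, "gripper": 0},
  {"x": 0, "y": 0, "z": 0, "wx": 0, "wy": 0, "wz": 0, "gripper": 0},
])

```text
time_s: 10.3
position: [0.5512, 0.1961, 0.3222]
tool_rot: [[0.958, 0.287, -0.0], [0.287, -0.958, 0.0], [-0.0, -0.0, -1.0]]
ft_force: [0.3, 0.7, 0.1]
grip_width: 0.0111
```

Nose estimated at 79.0 mm with no contact yet, so I'll keep feeling downward.

step_arm([
  {"x": 0, "y": 0, "z": 0.05, "wx": 0, "wy": 0, "wz": 0, "gripper": 0},
  {"x": 0, "y": 0, "z": 0, "wx": 0, "wy": 0, "wz": 0, "gripper": 0},
  {"x": 0, "y": 0, "z": 0, "wx": 0, "wy": 0, "wz": 0, "gripper": 0},
])

```text
time_s: 10.6
position: [0.5512, 0.1961, 0.3217]
tool_rot: [[0.958, 0.287, -0.0], [0.287, -0.958, -0.0], [-0.0, -0.0, -1.0]]
ft_force: [-0.1, -0.6, 0.0]
grip_width: 0.0111
```

step_arm([
  {"x": 0, "y": 0, "z": 0.05, "wx": 0, "wy": 0, "wz": 0, "gripper": 0},
  {"x": 0, "y": 0, "z": 0, "wx": 0, "wy": 0, "wz": 0, "gripper": 0},
  {"x": 0, "y": 0, "z": 0, "wx": 0, "wy": 0, "wz": 0, "gripper": 0},
])

```text
time_s: 10.9
position: [0.5512, 0.1961, 0.3214]
tool_rot: [[0.958, 0.287, 0.0], [0.287, -0.958, 0.0], [0.0, 0.0, -1.0]]
ft_force: [0.3, -0.3, -0.2]
grip_width: 0.0114
```

step_arm([
  {"x": 0, "y": 0, "z": 0.03, "wx": 0, "wy": 0, "wz": 0, "gripper": 0},
  {"x": 0, "y": 0, "z": 0, "wx": 0, "wy": 0, "wz": 0, "gripper": 0},
  {"x": 0, "y": 0, "z": 0, "wx": 0, "wy": 0, "wz": 0, "gripper": 0},
])

```text
time_s: 11.2
position: [0.5512, 0.1961, 0.3212]
tool_rot: [[0.958, 0.287, 0.001], [0.287, -0.958, 0.0], [0.001, 0.0, -1.0]]
ft_force: [-0.4, -0.6, 3.7]
grip_width: 0.0109
```

Contact at 3.7 N with the nose at 78.0 mm, which matches the strip top. Now drawing along +y in small steps.

step_arm([
  {"x": 0, "y": -0.1, "z": 0, "wx": 0, "wy": 0, "wz": 0, "gripper": 0},
  {"x": 0, "y": -0.15, "z": 0, "wx": 0, "wy": 0, "wz": 0, "gripper": 0},
  {"x": 0, "y": -0.15, "z": 0, "wx": 0, "wy": 0, "wz": 0, "gripper": 0},
  {"x": 0, "y": 0, "z": 0, "wx": 0, "wy": 0, "wz": 0, "gripper": 0},
  {"x": 0, "y": 0, "z": 0, "wx": 0, "wy": 0, "wz": 0, "gripper": 0},
])

```text
time_s: 11.7
position: [0.5503, 0.1994, 0.3212]
tool_rot: [[0.958, 0.287, 0.001], [0.287, -0.958, -0.002], [0.001, 0.002, -1.0]]
ft_force: [0.4, -5.5, 4.8]
grip_width: 0.0111
```

step_arm([
  {"x": 0, "y": -0.1, "z": 0, "wx": 0, "wy": 0, "wz": 0, "gripper": 0},
  {"x": 0, "y": -0.1, "z": 0, "wx": 0, "wy": 0, "wz": 0, "gripper": 0},
  {"x": 0, "y": 0, "z": 0, "wx": 0, "wy": 0, "wz": 0, "gripper": 0},
  {"x": 0, "y": 0, "z": 0, "wx": 0, "wy": 0, "wz": 0, "gripper": 0},
])

```text
time_s: 12.1
position: [0.5497, 0.2013, 0.3212]
tool_rot: [[0.958, 0.287, 0.001], [0.287, -0.958, -0.002], [0.001, 0.002, -1.0]]
ft_force: [-0.4, -5.2, 4.4]
grip_width: 0.0112
```

Run:
```python
from h import *
goal(.5512,.1961,.3212,16.7)
```

```text
pos [0.5497 0.2013 0.3212] yaw 16.69 tool shift cm [-0.01  0.54  0.01]
wz rad -0.0001
f [-0.4  -5.23  4.41] tq [-1.24 -0.12  0.01] w 0.011159080228297463 t 12.1 tz [ 0.0012 -0.002  -1.    ]
```

step_arm([
  {"x": 0, "y": -0.1, "z": 0, "wx": 0, "wy": 0, "wz": 0, "gripper": 0},
  {"x": 0, "y": -0.1, "z": 0, "wx": 0, "wy": 0, "wz": 0, "gripper": 0},
  {"x": 0, "y": 0, "z": 0, "wx": 0, "wy": 0, "wz": 0, "gripper": 0},
])

```text
time_s: 12.4
position: [0.5491, 0.2032, 0.3212]
tool_rot: [[0.958, 0.287, 0.001], [0.287, -0.958, -0.002], [0.001, 0.002, -1.0]]
ft_force: [0.5, -5.2, 4.3]
grip_width: 0.0112
```

step_arm([
  {"x": 0, "y": -0.1, "z": 0, "wx": 0, "wy": 0, "wz": 0, "gripper": 0},
  {"x": 0, "y": -0.1, "z": 0, "wx": 0, "wy": 0, "wz": 0, "gripper": 0},
  {"x": 0, "y": 0, "z": 0, "wx": 0, "wy": 0, "wz": 0, "gripper": 0},
])

```text
time_s: 12.7
position: [0.5486, 0.2052, 0.3212]
tool_rot: [[0.958, 0.287, 0.001], [0.287, -0.958, -0.002], [0.001, 0.002, -1.0]]
ft_force: [1.1, -4.9, 4.7]
grip_width: 0.0111
```

step_arm([
  {"x": 0, "y": -0.1, "z": 0, "wx": 0, "wy": 0, "wz": 0, "gripper": 0},
  {"x": 0, "y": -0.1, "z": 0, "wx": 0, "wy": 0, "wz": 0, "gripper": 0},
  {"x": 0, "y": 0, "z": 0, "wx": 0, "wy": 0, "wz": 0, "gripper": 0},
])

```text
time_s: 13.0
position: [0.548, 0.207, 0.3213]
tool_rot: [[0.958, 0.287, 0.001], [0.287, -0.958, -0.002], [0.001, 0.002, -1.0]]
ft_force: [-0.6, -5.2, 5.3]
grip_width: 0.011
```

step_arm([
  {"x": 0, "y": -0.1, "z": 0, "wx": 0, "wy": 0, "wz": 0, "gripper": 0},
  {"x": 0, "y": -0.1, "z": 0, "wx": 0, "wy": 0, "wz": 0, "gripper": 0},
  {"x": 0, "y": 0, "z": 0, "wx": 0, "wy": 0, "wz": 0, "gripper": 0},
])

```text
time_s: 13.3
position: [0.5474, 0.209, 0.3212]
tool_rot: [[0.958, 0.287, 0.001], [0.287, -0.958, -0.002], [0.001, 0.002, -1.0]]
ft_force: [1.2, -5.3, 4.3]
grip_width: 0.0111
```

step_arm([
  {"x": 0, "y": -0.1, "z": 0, "wx": 0, "wy": 0, "wz": 0, "gripper": 0},
  {"x": 0, "y": -0.1, "z": 0, "wx": 0, "wy": 0, "wz": 0, "gripper": 0},
  {"x": 0, "y": 0, "z": 0, "wx": 0, "wy": 0, "wz": 0, "gripper": 0},
])

```text
time_s: 13.6
position: [0.5468, 0.2109, 0.3213]
tool_rot: [[0.958, 0.287, 0.001], [0.287, -0.958, -0.002], [0.001, 0.002, -1.0]]
ft_force: [0.4, -6.1, 5.2]
grip_width: 0.011
```

step_arm([
  {"x": 0, "y": -0.1, "z": 0, "wx": 0, "wy": 0, "wz": 0, "gripper": 0},
  {"x": 0, "y": -0.1, "z": 0, "wx": 0, "wy": 0, "wz": 0, "gripper": 0},
  {"x": 0, "y": 0, "z": 0, "wx": 0, "wy": 0, "wz": 0, "gripper": 0},
])

```text
time_s: 13.9
position: [0.5463, 0.2128, 0.3212]
tool_rot: [[0.958, 0.287, 0.001], [0.287, -0.958, -0.002], [0.001, 0.002, -1.0]]
ft_force: [0.4, -6.0, 4.5]
grip_width: 0.0112
```

Moved about 17 mm and the nose is still resting on the strip.

step_arm([
  {"x": 0, "y": -0.1, "z": 0, "wx": 0, "wy": 0, "wz": 0, "gripper": 0},
  {"x": 0, "y": -0.1, "z": 0, "wx": 0, "wy": 0, "wz": 0, "gripper": 0},
  {"x": 0, "y": 0, "z": 0, "wx": 0, "wy": 0, "wz": 0, "gripper": 0},
])

```text
time_s: 14.2
position: [0.5457, 0.2147, 0.3212]
tool_rot: [[0.958, 0.287, 0.001], [0.287, -0.958, -0.002], [0.001, 0.002, -1.0]]
ft_force: [1.0, -5.1, 4.7]
grip_width: 0.0114
```

step_arm([
  {"x": 0, "y": -0.1, "z": 0, "wx": 0, "wy": 0, "wz": 0, "gripper": 0},
  {"x": 0, "y": -0.1, "z": 0, "wx": 0, "wy": 0, "wz": 0, "gripper": 0},
  {"x": 0, "y": 0, "z": 0, "wx": 0, "wy": 0, "wz": 0, "gripper": 0},
])

```text
time_s: 14.5
position: [0.5451, 0.2166, 0.3212]
tool_rot: [[0.958, 0.287, 0.001], [0.287, -0.958, -0.002], [0.001, 0.002, -1.0]]
ft_force: [-0.0, -5.6, 4.7]
grip_width: 0.0111
```

step_arm([
  {"x": 0, "y": -0.1, "z": 0, "wx": 0, "wy": 0, "wz": 0, "gripper": 0},
  {"x": 0, "y": -0.1, "z": 0, "wx": 0, "wy": 0, "wz": 0, "gripper": 0},
  {"x": 0, "y": 0, "z": 0, "wx": 0, "wy": 0, "wz": 0, "gripper": 0},
])

```text
time_s: 14.8
position: [0.5446, 0.2186, 0.3212]
tool_rot: [[0.958, 0.287, 0.001], [0.287, -0.958, -0.002], [0.001, 0.002, -1.0]]
ft_force: [-0.0, -5.4, 5.2]
grip_width: 0.0114
```

step_arm([
  {"x": 0, "y": -0.1, "z": 0, "wx": 0, "wy": 0, "wz": 0, "gripper": 0},
  {"x": 0, "y": -0.1, "z": 0, "wx": 0, "wy": 0, "wz": 0, "gripper": 0},
  {"x": 0, "y": 0, "z": 0, "wx": 0, "wy": 0, "wz": 0, "gripper": 0},
])

```text
time_s: 15.1
position: [0.544, 0.2205, 0.3212]
tool_rot: [[0.958, 0.287, 0.001], [0.287, -0.958, -0.002], [0.001, 0.002, -1.0]]
ft_force: [0.7, -5.4, 4.8]
grip_width: 0.0111
```

step_arm([
  {"x": 0, "y": -0.1, "z": 0, "wx": 0, "wy": 0, "wz": 0, "gripper": 0},
  {"x": 0, "y": -0.1, "z": 0, "wx": 0, "wy": 0, "wz": 0, "gripper": 0},
  {"x": 0, "y": 0, "z": 0, "wx": 0, "wy": 0, "wz": 0, "gripper": 0},
])

```text
time_s: 15.4
position: [0.5433, 0.2228, 0.3209]
tool_rot: [[0.958, 0.287, 0.001], [0.287, -0.958, -0.0], [0.0, 0.001, -1.0]]
ft_force: [0.3, -3.2, 2.8]
grip_width: 0.0108
```

step_arm([
  {"x": 0, "y": -0.1, "z": 0, "wx": 0, "wy": 0, "wz": 0, "gripper": 0},
  {"x": 0, "y": -0.1, "z": 0, "wx": 0, "wy": 0, "wz": 0, "gripper": 0},
  {"x": 0, "y": 0, "z": 0, "wx": 0, "wy": 0, "wz": 0, "gripper": 0},
])

```text
time_s: 15.7
position: [0.5426, 0.225, 0.3207]
tool_rot: [[0.958, 0.288, -0.0], [0.288, -0.958, 0.0], [-0.0, -0.0, -1.0]]
ft_force: [1.3, -1.8, 0.9]
grip_width: 0.0111
```

The force is dropping: the nose is passing the hole's edge. I'll go 1.5 mm further, then feel downward.

step_arm([
  {"x": 0, "y": -0.1, "z": 0, "wx": 0, "wy": 0, "wz": 0, "gripper": 0},
  {"x": 0, "y": -0.06, "z": 0, "wx": 0, "wy": 0, "wz": 0, "gripper": 0},
  {"x": 0, "y": 0, "z": 0, "wx": 0, "wy": 0, "wz": 0, "gripper": 0},
])

```text
time_s: 16.0
position: [0.5421, 0.2265, 0.3208]
tool_rot: [[0.958, 0.288, -0.0], [0.288, -0.958, 0.0], [-0.0, -0.0, -1.0]]
ft_force: [2.1, -1.1, -2.0]
grip_width: 0.0108
```

step_arm([
  {"x": 0, "y": 0, "z": 0.05, "wx": 0, "wy": 0, "wz": 0, "gripper": 0},
  {"x": 0, "y": 0, "z": 0.05, "wx": 0, "wy": 0, "wz": 0, "gripper": 0},
  {"x": 0, "y": 0, "z": 0, "wx": 0, "wy": 0, "wz": 0, "gripper": 0},
  {"x": 0, "y": 0, "z": 0, "wx": 0, "wy": 0, "wz": 0, "gripper": 0},
])

```text
time_s: 16.4
position: [0.5421, 0.2264, 0.3199]
tool_rot: [[0.958, 0.287, -0.0], [0.287, -0.958, 0.0], [-0.0, -0.0, -1.0]]
ft_force: [0.9, -1.4, -0.8]
grip_width: 0.0112
```

step_arm([
  {"x": 0, "y": 0, "z": 0.05, "wx": 0, "wy": 0, "wz": 0, "gripper": 0},
  {"x": 0, "y": 0, "z": 0.05, "wx": 0, "wy": 0, "wz": 0, "gripper": 0},
  {"x": 0, "y": 0, "z": 0, "wx": 0, "wy": 0, "wz": 0, "gripper": 0},
  {"x": 0, "y": 0, "z": 0, "wx": 0, "wy": 0, "wz": 0, "gripper": 0},
])

```text
time_s: 16.8
position: [0.5421, 0.2264, 0.3188]
tool_rot: [[0.958, 0.287, -0.0], [0.287, -0.958, 0.0], [-0.0, -0.0, -1.0]]
ft_force: [0.7, -1.9, -0.8]
grip_width: 0.0111
```

No vertical force, so the nose is in the lower hole. Lowering gently while watching the side forces.

step_arm([
  {"x": 0, "y": 0, "z": 0.08, "wx": 0, "wy": 0, "wz": 0, "gripper": 0},
  {"x": 0, "y": 0, "z": 0.08, "wx": 0, "wy": 0, "wz": 0, "gripper": 0},
  {"x": 0, "y": 0, "z": 0, "wx": 0, "wy": 0, "wz": 0, "gripper": 0},
  {"x": 0, "y": 0, "z": 0, "wx": 0, "wy": 0, "wz": 0, "gripper": 0},
])

```text
time_s: 17.2
position: [0.5421, 0.2263, 0.3171]
tool_rot: [[0.958, 0.287, -0.0], [0.287, -0.958, 0.0], [-0.0, -0.0, -1.0]]
ft_force: [0.3, -1.3, -1.7]
grip_width: 0.0113
```

step_arm([
  {"x": 0, "y": 0, "z": 0.08, "wx": 0, "wy": 0, "wz": 0, "gripper": 0},
  {"x": 0, "y": 0, "z": 0.08, "wx": 0, "wy": 0, "wz": 0, "gripper": 0},
  {"x": 0, "y": 0, "z": 0, "wx": 0, "wy": 0, "wz": 0, "gripper": 0},
  {"x": 0, "y": 0, "z": 0, "wx": 0, "wy": 0, "wz": 0, "gripper": 0},
])

```text
time_s: 17.6
position: [0.5421, 0.2264, 0.3156]
tool_rot: [[0.958, 0.287, -0.0], [0.287, -0.958, 0.0], [-0.0, -0.0, -1.0]]
ft_force: [1.0, 0.1, -2.0]
grip_width: 0.0112
```

Run:
```python
from h import *
goal(.5421,.2264,.2432+.044,16.7)
```

```text
pos [0.5421 0.2264 0.3156] yaw 16.7 tool shift cm [ 0.   -0.    2.84]
wz rad 0.0
f [ 0.98  0.14 -2.05] tq [-0.19 -0.19 -0.  ] w 0.01116386482289003 t 17.6 tz [-2.e-04  0.e+00 -1.e+00]
```

step_arm([
  {"x": 0, "y": 0, "z": 0.1, "wx": 0, "wy": 0, "wz": 0, "gripper": 0},
  {"x": 0, "y": 0, "z": 0.1, "wx": 0, "wy": 0, "wz": 0, "gripper": 0},
  {"x": 0, "y": 0, "z": 0, "wx": 0, "wy": 0, "wz": 0, "gripper": 0},
  {"x": 0, "y": 0, "z": 0, "wx": 0, "wy": 0, "wz": 0, "gripper": 0},
])

```text
time_s: 18.0
position: [0.5421, 0.2263, 0.3136]
tool_rot: [[0.958, 0.287, -0.0], [0.287, -0.958, 0.0], [-0.0, -0.0, -1.0]]
ft_force: [0.4, -0.6, -1.0]
grip_width: 0.0112
```

step_arm([
  {"x": 0, "y": 0, "z": 0.1, "wx": 0, "wy": 0, "wz": 0, "gripper": 0},
  {"x": 0, "y": 0, "z": 0.1, "wx": 0, "wy": 0, "wz": 0, "gripper": 0},
  {"x": 0, "y": 0, "z": 0, "wx": 0, "wy": 0, "wz": 0, "gripper": 0},
  {"x": 0, "y": 0, "z": 0, "wx": 0, "wy": 0, "wz": 0, "gripper": 0},
])

```text
time_s: 18.4
position: [0.5421, 0.2263, 0.3116]
tool_rot: [[0.958, 0.287, -0.0], [0.287, -0.958, -0.0], [-0.0, -0.0, -1.0]]
ft_force: [-0.4, -1.1, -1.9]
grip_width: 0.0114
```

step_arm([
  {"x": 0, "y": 0, "z": 0.1, "wx": 0, "wy": 0, "wz": 0, "gripper": 0},
  {"x": 0, "y": 0, "z": 0.1, "wx": 0, "wy": 0, "wz": 0, "gripper": 0},
  {"x": 0, "y": 0, "z": 0.1, "wx": 0, "wy": 0, "wz": 0, "gripper": 0},
  {"x": 0, "y": 0, "z": 0, "wx": 0, "wy": 0, "wz": 0, "gripper": 0},
])

```text
time_s: 18.8
position: [0.5421, 0.2263, 0.3086]
tool_rot: [[0.958, 0.287, -0.0], [0.287, -0.958, -0.0], [-0.0, -0.0, -1.0]]
ft_force: [1.0, -0.9, -1.6]
grip_width: 0.0112
```

step_arm([
  {"x": 0, "y": 0, "z": 0.1, "wx": 0, "wy": 0, "wz": 0, "gripper": 0},
  {"x": 0, "y": 0, "z": 0.1, "wx": 0, "wy": 0, "wz": 0, "gripper": 0},
  {"x": 0, "y": 0, "z": 0.1, "wx": 0, "wy": 0, "wz": 0, "gripper": 0},
  {"x": 0, "y": 0, "z": 0, "wx": 0, "wy": 0, "wz": 0, "gripper": 0},
])

```text
time_s: 19.2
position: [0.5421, 0.2264, 0.3055]
tool_rot: [[0.958, 0.287, -0.0], [0.287, -0.958, -0.0], [-0.0, -0.0, -1.0]]
ft_force: [-0.4, -0.7, -2.0]
grip_width: 0.011
```

step_arm([
  {"x": 0, "y": 0, "z": 0.1, "wx": 0, "wy": 0, "wz": 0, "gripper": 0},
  {"x": 0, "y": 0, "z": 0.1, "wx": 0, "wy": 0, "wz": 0, "gripper": 0},
  {"x": 0, "y": 0, "z": 0.1, "wx": 0, "wy": 0, "wz": 0, "gripper": 0},
  {"x": 0, "y": 0, "z": 0, "wx": 0, "wy": 0, "wz": 0, "gripper": 0},
])

```text
time_s: 19.6
position: [0.5422, 0.2264, 0.3027]
tool_rot: [[0.958, 0.287, 0.001], [0.287, -0.958, 0.0], [0.001, -0.0, -1.0]]
ft_force: [1.7, -0.4, -1.6]
grip_width: 0.0111
```

Run:
```python
from h import *
goal(.5421,.2264,.2432+.044,16.7)
```

```text
pos [0.5422 0.2264 0.3027] yaw 16.7 tool shift cm [-0.01 -0.01  1.55]
wz rad -0.0
f [ 1.69 -0.43 -1.62] tq [-0.02 -0.34  0.  ] w 0.011134264282892634 t 19.6 tz [ 6.e-04  2.e-04 -1.e+00]
```

step_arm([
  {"x": 0, "y": 0, "z": 0.1, "wx": 0, "wy": 0, "wz": 0, "gripper": 0},
  {"x": 0, "y": 0, "z": 0.1, "wx": 0, "wy": 0, "wz": 0, "gripper": 0},
  {"x": 0, "y": 0, "z": 0.1, "wx": 0, "wy": 0, "wz": 0, "gripper": 0},
  {"x": 0, "y": 0, "z": 0, "wx": 0, "wy": 0, "wz": 0, "gripper": 0},
])

```text
time_s: 20.0
position: [0.5423, 0.2263, 0.2997]
tool_rot: [[0.958, 0.287, 0.001], [0.287, -0.958, 0.0], [0.001, 0.0, -1.0]]
ft_force: [3.8, -0.0, -0.6]
grip_width: 0.0111
```

step_arm([
  {"x": 0, "y": 0, "z": 0.1, "wx": 0, "wy": 0, "wz": 0, "gripper": 0},
  {"x": 0, "y": 0, "z": 0.1, "wx": 0, "wy": 0, "wz": 0, "gripper": 0},
  {"x": 0, "y": 0, "z": 0.1, "wx": 0, "wy": 0, "wz": 0, "gripper": 0},
  {"x": 0, "y": 0, "z": 0, "wx": 0, "wy": 0, "wz": 0, "gripper": 0},
])

```text
time_s: 20.4
position: [0.5421, 0.2264, 0.2964]
tool_rot: [[0.958, 0.287, -0.0], [0.287, -0.958, 0.0], [-0.0, -0.0, -1.0]]
ft_force: [3.1, 0.4, -1.4]
grip_width: 0.0114
```

step_arm([
  {"x": 0, "y": 0, "z": 0.1, "wx": 0, "wy": 0, "wz": 0, "gripper": 0},
  {"x": 0, "y": 0, "z": 0.1, "wx": 0, "wy": 0, "wz": 0, "gripper": 0},
  {"x": 0, "y": 0, "z": 0.1, "wx": 0, "wy": 0, "wz": 0, "gripper": 0},
  {"x": 0, "y": 0, "z": 0, "wx": 0, "wy": 0, "wz": 0, "gripper": 0},
])

```text
time_s: 20.8
position: [0.5421, 0.2263, 0.2934]
tool_rot: [[0.958, 0.287, -0.0], [0.287, -0.958, -0.0], [-0.0, -0.0, -1.0]]
ft_force: [3.4, 0.3, -1.5]
grip_width: 0.0112
```

Run:
```python
from h import *
goal(.5421,.2264,.2432+.044,16.7)
```

```text
pos [0.5421 0.2263 0.2934] yaw 16.7 tool shift cm [ 0.   -0.01  0.62]
wz rad 0.0
f [ 3.38  0.29 -1.52] tq [ 0.1  -0.89 -0.03] w 0.011212266619492943 t 20.8 tz [-4.e-04 -0.e+00 -1.e+00]
```

step_arm([
  {"x": 0.03, "y": 0, "z": 0.1, "wx": 0, "wy": 0, "wz": 0, "gripper": 0},
  {"x": 0, "y": 0, "z": 0.1, "wx": 0, "wy": 0, "wz": 0, "gripper": 0},
  {"x": 0, "y": 0, "z": 0.1, "wx": 0, "wy": 0, "wz": 0, "gripper": 0},
  {"x": 0, "y": 0, "z": 0.1, "wx": 0, "wy": 0, "wz": 0, "gripper": 0},
])

```text
time_s: 21.2
position: [0.5424, 0.2264, 0.2897]
tool_rot: [[0.958, 0.287, 0.0], [0.287, -0.958, -0.0], [0.0, 0.0, -1.0]]
ft_force: [3.3, -0.9, 1.8]
grip_width: 0.0108
```

step_arm([
  {"x": 0, "y": 0, "z": 0.1, "wx": 0, "wy": 0, "wz": 0, "gripper": 0},
  {"x": 0, "y": 0, "z": 0.05, "wx": 0, "wy": 0, "wz": 0, "gripper": 0},
])

```text
time_s: 21.4
position: [0.5424, 0.2264, 0.2881]
tool_rot: [[0.958, 0.287, -0.0], [0.287, -0.958, -0.0], [-0.0, 0.0, -1.0]]
ft_force: [3.0, 0.0, 1.9]
grip_width: 0.0111
```

step_arm([
  {"x": 0, "y": 0, "z": 0.03, "wx": 0, "wy": 0, "wz": 0, "gripper": 0},
  {"x": 0, "y": 0, "z": 0, "wx": 0, "wy": 0, "wz": 0, "gripper": 0},
])

```text
time_s: 21.6
position: [0.5424, 0.2264, 0.2878]
tool_rot: [[0.958, 0.287, -0.0], [0.287, -0.958, -0.0], [-0.0, -0.0, -1.0]]
ft_force: [3.8, -1.5, 1.4]
grip_width: 0.0109
```

Run:
```python
from h import *
goal(.5421,.2264,.2432+.044,16.7)
S=cam("scene")
cv2.imwrite("pics/j4.png",crop(S["color"],415,195,60,45,600,450))
```

```text
pos [0.5424 0.2264 0.2878] yaw 16.7 tool shift cm [-0.03 -0.01  0.06]
wz rad 0.0001
f [ 3.79 -1.47  1.42] tq [-0.06 -0.76 -0.07] w 0.01085411611935184 t 21.6 tz [-2.e-04 -0.e+00 -1.e+00]
```

View pics/j4.png

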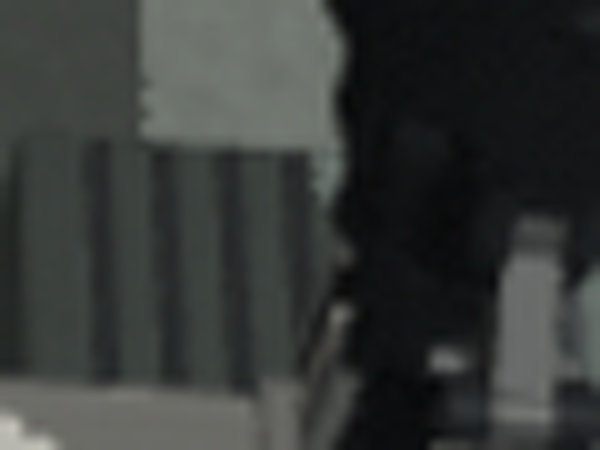

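The gripper hides the hinge here: the fingers end at the bottom edge of the crop, and nothing looks out of place. I'll feel for the collar seating.

step_arm([
  {"x": 0, "y": 0, "z": 0.04, "wx": 0, "wy": 0, "wz": 0, "gripper": 0},
  {"x": 0, "y": 0, "z": 0, "wx": 0, "wy": 0, "wz": 0, "gripper": 0},
])

```text
time_s: 21.85
position: [0.5424, 0.2264, 0.2874]
tool_rot: [[0.958, 0.287, -0.0], [0.287, -0.958, -0.0], [-0.0, -0.0, -1.0]]
ft_force: [1.7, -0.4, -0.1]
grip_width: 0.0112
```

step_arm([
  {"x": 0, "y": 0, "z": 0.03, "wx": 0, "wy": 0, "wz": 0, "gripper": 0},
  {"x": 0, "y": 0, "z": 0, "wx": 0, "wy": 0, "wz": 0, "gripper": 0},
])

```text
time_s: 22.05
position: [0.5424, 0.2264, 0.2874]
tool_rot: [[0.958, 0.287, 0.0], [0.287, -0.958, -0.0], [0.0, 0.0, -1.0]]
ft_force: [2.4, -0.6, 3.8]
grip_width: 0.0112
```

step_arm([
  {"x": 0, "y": 0, "z": 0.03, "wx": 0, "wy": 0, "wz": 0, "gripper": 0},
  {"x": 0, "y": 0, "z": 0, "wx": 0, "wy": 0, "wz": 0, "gripper": 0},
])

```text
time_s: 22.25
position: [0.5423, 0.2264, 0.2874]
tool_rot: [[0.958, 0.287, 0.0], [0.287, -0.958, 0.0], [0.0, 0.0, -1.0]]
ft_force: [1.5, -0.5, 5.5]
grip_width: 0.0114
```

step_arm([
  {"x": 0, "y": 0, "z": 0.05, "wx": 0, "wy": 0, "wz": 0, "gripper": 0},
  {"x": 0, "y": 0, "z": 0, "wx": 0, "wy": 0, "wz": 0, "gripper": 0},
  {"x": 0, "y": 0, "z": 0, "wx": 0, "wy": 0, "wz": 0, "gripper": 0},
])

```text
time_s: 22.55
position: [0.5423, 0.2264, 0.2873]
tool_rot: [[0.958, 0.287, 0.001], [0.287, -0.958, 0.0], [0.001, 0.0, -1.0]]
ft_force: [0.5, -1.3, 9.2]
grip_width: 0.011
```

step_arm([
  {"x": 0, "y": 0, "z": 0.04, "wx": 0, "wy": 0, "wz": 0, "gripper": 0},
  {"x": 0, "y": 0, "z": 0, "wx": 0, "wy": 0, "wz": 0, "gripper": 0},
  {"x": 0, "y": 0, "z": 0, "wx": 0, "wy": 0, "wz": 0, "gripper": 0},
])

```text
time_s: 22.85
position: [0.5423, 0.2264, 0.2873]
tool_rot: [[0.958, 0.287, 0.001], [0.287, -0.958, 0.0], [0.001, 0.0, -1.0]]
ft_force: [-1.4, -2.4, 11.9]
grip_width: 0.0113
```

Run:
```python
from h import *
goal(.5421,.2264,.2432+.044,16.7)
```

```text
pos [0.5423 0.2264 0.2873] yaw 16.71 tool shift cm [-0.02 -0.    0.01]
wz rad 0.0001
f [-1.44 -2.41 11.86] tq [-0.27  0.05 -0.01] w 0.011295675750610794 t 22.85 tz [ 1.1e-03  1.0e-04 -1.0e+00]
```

Firm stop at nose ≈ 44.1 mm, with force rising and no travel: the collar is home. Easing off and releasing.

step_arm([
  {"x": 0, "y": 0, "z": -0.1, "wx": 0, "wy": 0, "wz": 0, "gripper": 0},
  {"x": 0, "y": 0, "z": 0, "wx": 0, "wy": 0, "wz": 0, "gripper": 0},
  {"x": 0, "y": 0, "z": 0, "wx": 0, "wy": 0, "wz": 0, "gripper": 1.3},
  {"x": 0, "y": 0, "z": 0, "wx": 0, "wy": 0, "wz": 0, "gripper": 1.8},
  {"x": 0, "y": 0, "z": 0, "wx": 0, "wy": 0, "wz": 0, "gripper": 2.6},
  {"x": 0, "y": 0, "z": 0, "wx": 0, "wy": 0, "wz": 0, "gripper": 3.5},
  {"x": 0, "y": 0, "z": 0, "wx": 0, "wy": 0, "wz": 0, "gripper": 4},
  {"x": 0, "y": 0, "z": 0, "wx": 0, "wy": 0, "wz": 0, "gripper": 4},
  {"x": 0, "y": 0, "z": 0, "wx": 0, "wy": 0, "wz": 0, "gripper": 4},
])

```text
time_s: 23.75
position: [0.5424, 0.2264, 0.287]
tool_rot: [[0.958, 0.287, -0.0], [0.287, -0.958, 0.0], [-0.0, -0.0, -1.0]]
ft_force: [0.9, 0.7, -0.1]
grip_width: 0.0402
```

step_arm([
  {"x": 0, "y": 0, "z": -0.5, "wx": 0, "wy": 0, "wz": 0, "gripper": 4},
  {"x": 0, "y": 0, "z": -1, "wx": 0, "wy": 0, "wz": 0, "gripper": 4},
  {"x": 0, "y": 0, "z": -2, "wx": 0, "wy": 0, "wz": 0, "gripper": 4},
  {"x": 0, "y": 0, "z": -2.5, "wx": 0, "wy": 0, "wz": 0, "gripper": 4},
  {"x": 0, "y": 0, "z": -3, "wx": 0, "wy": 0, "wz": 0, "gripper": 4},
  {"x": 0, "y": 0, "z": -2, "wx": 0, "wy": 0, "wz": 0, "gripper": 4},
  {"x": 0, "y": 1, "z": 0, "wx": 0, "wy": 0, "wz": 0, "gripper": 4},
  {"x": 0, "y": 2.5, "z": 0, "wx": 0, "wy": 0, "wz": 0, "gripper": 4},
  {"x": 0, "y": 3.5, "z": 0, "wx": 0, "wy": 0, "wz": 0, "gripper": 4},
  {"x": 0, "y": 3.5, "z": 0, "wx": 0, "wy": 0, "wz": 0, "gripper": 4},
  {"x": 0, "y": 3.5, "z": 0, "wx": 0, "wy": 0, "wz": 0, "gripper": 4},
  {"x": 0, "y": 3.5, "z": 0, "wx": 0, "wy": 0, "wz": 0, "gripper": 4},
  {"x": 0, "y": 2.5, "z": 0, "wx": 0, "wy": 0, "wz": 0, "gripper": 4},
  {"x": 0, "y": 1, "z": 0, "wx": 0, "wy": 0, "wz": 0, "gripper": 4},
  {"x": 0, "y": 0, "z": 0, "wx": 0, "wy": 0, "wz": 0, "gripper": 4},
])

```text
time_s: 25.25
position: [0.6029, 0.0242, 0.3964]
tool_rot: [[0.958, 0.286, -0.001], [0.286, -0.958, 0.0], [-0.001, -0.0, -1.0]]
ft_force: [0.1, -0.1, -0.1]
grip_width: 0.04
```

Run:
```python
from h import *
goal(.5421,.2264)
S=cam("scene");T=cam("top")
# expected seated-pin pixels: collar underside, tab top
ax=np.array([.5424,.2264,0]);print(px(S,[ax+[0,0,.104],ax+[0,0,.141]]),px(T,[ax+[0,0,.104],ax+[0,0,.141]]))
cv2.imwrite("pics/e1.png",np.vstack([np.hstack([crop(S["color"],400,180,80,60),crop(T["color"],175,225,160,120)]),np.hstack([crop(S["color"],160,120,160,120),crop(S["color"],0,0,640,480)])]))
```

```text
pos [0.6029 0.0242 0.3964] yaw 16.6 tool shift cm [-5.000e-02 -2.111e+01  1.000e-02]
f [ 0.1  -0.14 -0.07] tq [0.02 0.05 0.02] w 0.03995287341356244 t 25.25 tz [-9.e-04  2.e-04 -1.e+00]
[[450.26039356 239.49419341]
 [455.16288672 228.14706773]] [[218.3839411  279.83775995]
 [214.39072036 280.34068702]]
```

View pics/e1.png

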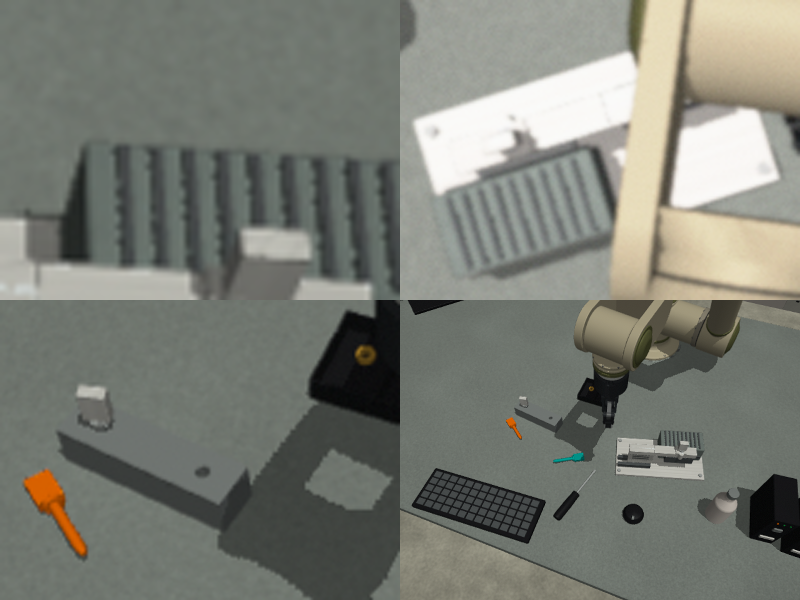

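The long pin's tab top is at scene ≈ (455,228), matching the predicted seated pixel (455.2,228.1), and the short pin is still in the block. The orange and turquoise look-alikes seem to have moved since the start, so I'll compare the views.

Run:
```python
from h import *
S=cam("scene");T=cam("top");s0=cv2.imread("pics/scene0.png");t0=cv2.imread("pics/top0.png")
cv2.imwrite("pics/e2.png",np.vstack([np.hstack([crop(s0,160,150,160,120),crop(S["color"],160,150,160,120)]),np.hstack([crop(t0,360,200,160,120),crop(T["color"],360,200,160,120)])]))
for n,h in(("turq",(80,100)),("orange",(5,20))):
  for tag,d,im in(("top0",T,t0),("top1",T,T["color"]),("sc0",S,s0),("sc1",S,S["color"])):
    g=cv2.cvtColor(im,cv2.COLOR_BGR2HSV);m=cv2.inRange(g,(h[0],150,60),(h[1],255,255))
    if tag.startswith("top"): m[320:]=0
    k=max(cv2.findContours(m,0,2)[0],key=cv2.contourArea,default=None)
    if k is not None: print(n,tag,cv2.minAreaRect(k),onz(d,cv2.minAreaRect(k)[0],.01).round(3))
```

```text
turq top0 ((417.7500305175781, 246.75), (9.192388534545898, 12.727920532226562), 45.0) [ 0.6  -0.16  0.01]
turq top1 ((395.4999694824219, 220.99996948242188), (3.882901668548584, 13.590154647827148), 56.3099365234375) [ 0.653 -0.116  0.01 ]
turq sc0 ((247.95945739746094, 217.2567596435547), (32.057804107666016, 12.658721923828125), 80.53767395019531) [ 0.573 -0.167  0.01 ]
turq sc1 ((269.3323669433594, 253.41038513183594), (12.316633224487305, 49.49461364746094), 81.25383758544922) [ 0.636 -0.092  0.01 ]
orange top0 ((466.7307434082031, 242.34613037109375), (9.15255355834961, 17.47305679321289), 56.3099365234375) [ 0.607 -0.262  0.01 ]
orange top1 ((486.048828125, 248.9390869140625), (45.602745056152344, 11.713031768798828), 38.65980911254883) [ 0.592 -0.302  0.01 ]
orange sc0 ((200.53529357910156, 205.6588134765625), (32.32263946533203, 13.124293327331543), 77.47119140625) [ 0.582 -0.27   0.01 ]
orange sc1 ((183.24998474121094, 205.25), (38.07268142700195, 11.833402633666992), 59.03623962402344) [ 0.593 -0.304  0.01 ]
```

View pics/e2.png

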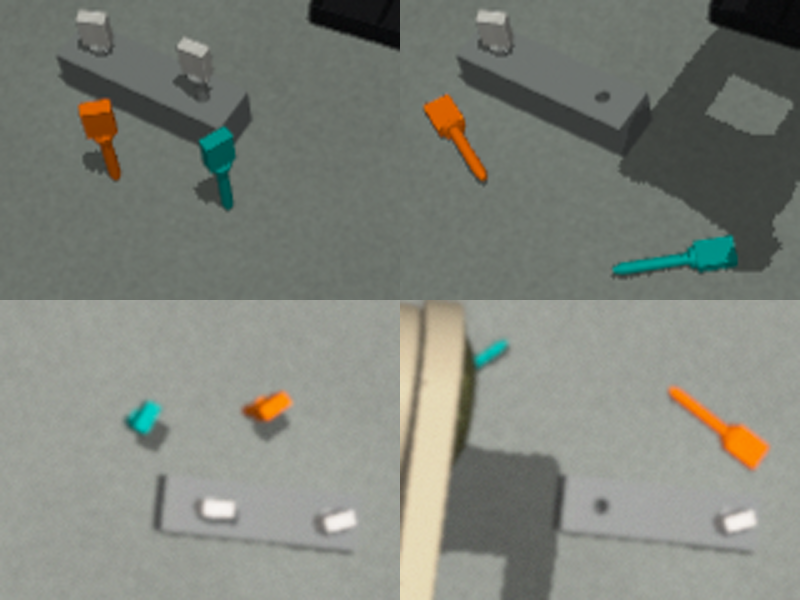

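The two decoys had been balanced upright on their noses, at scene (100,140) and (217,165) in the crop. They've since fallen over, in opposite directions. The arm's path never came down to their height near them, and righting them would mean handling things I was told to leave. The short pin, block and jig look right, so I'll hand in.

Run:
```python
from h import *
print(env.observe()["ft_force"]);print(env.close_job())
```

```text
[-0.05113856 -0.31689243  0.16314124]
the job is handed in; nothing more can be done
None
```

The long pin is through both knuckles with its collar home on the cover, and the job is handed in after about 25 s of robot time. One thing on the bench did change: the orange and turquoise look-alike pins fell over.

**What I did:** I took the longer pin from the block and started it in the cover's knuckle. I lowered it until it touched the strip, with the nose at 78 mm. I then drew cover and pin about 31 mm along +y with roughly 5 N on the nose, until the upward force vanished at the lower hole. From there I pushed it through gently, let go and backed away.

**Checks that passed:**
- **Seating:** travel stopped with the nose at about 44.1 mm (44 mm wanted). The force then rose to 12 N with no further movement.
- **Last picture:** the tab top was at scene pixel (455,228), and a seated pin should appear at (455.2,228.1).
- **Short pin:** still in its hole. The gripper was clear and the force readings were near zero when I handed in.

**Check that disagreed:** the two look-alikes stood balanced on their noses at the start. They were still up when I gripped the pin, but in the last pictures both lie on the bench, fallen in opposite directions. I saw no contact: the fingertips stayed above their height, except for the straight descent on the pin about 8 cm away. I don't have a picture of when they fell, so I can't prove the arm wasn't the cause. I left them lying.

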